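# Start and close the oil filler cap on a rocker cover

## Task

Screw the yellow oil filler cap onto the filler neck of the rocker cover: set it squarely on the neck, turn it backward (anticlockwise) by its wing, held loosely so that it can fall, until it drops into the thread start, then forward (clockwise) until it is fully home on the rim, and let go. Never force it on its thread, and leave the oil pump and the spray can and white bottle next to the cover where they are.

Things in the scene. Friction and masses are not known exactly. Their poses are not given: they have to be found in the camera images.
- filler_cap: loose die-cast screw cap, painted yellow, 68 mm in diameter, 43.5 mm high, about 0.26 kg, standing on the bench open side down. Origin at the centre of the skirt's lower edge, z up, x along the wing. Its flat top is 24.5 mm above the origin. Three small lugs, 120 degrees apart inside the skirt, take the thread of the neck.
- cap_seat (a point): centre of the cap's inner top face, 18.5 mm above the cap's origin; it lies on the rim of the neck when the cap is home
- rocker_cover: blue rocker cover with polished fins, bolted on a plywood board 345 x 165 x 18 mm that is fixed to the bench; its roof is 72 mm above the bench, its fins 77 mm. Origin under the centre of the board, y along the cover; the filler neck stands 85 mm from the centre toward -y (right, seen from the robot)
- neck_rim (a point): centre of the rim of the filler neck, 104 mm above the bench, 26 mm above the cover. Set on at random, the cap rests with cap_seat 9 to 10.5 mm above this point (13 if its lugs chance to lie on the stops; turned back it then first comes down to 9); dropped into the thread start, 3 to 4 mm above it; screwed home, on it.
- oil_pump: cast grey oil pump, 106 x 96 x 103 mm, standing loose on the bench at the right; bystander. Origin under its centre
- penetrant: white, blue and yellow spray can, 60 mm in diameter, 168 mm high, standing to the right of the cover; bystander. Origin at the centre of its underside
- sealer: white plastic bottle lying on its side, 122 mm long, 53 mm thick, behind the cover; bystander. Origin under its centre
- cap_wing (a point): middle of the cap's grip wing, 33.5 mm above the cap's origin: an upright blade on the cap's top, 58 mm long along the cap's x, 12 mm thick along its y, from 24.5 to 43.5 mm above the origin, yellow with a black stripe on each side
- filler_neck: upright bare-metal neck on the cover, 49 mm across, 58 over its thread; origin at the rim, z up. Right-hand, three starts, 22.5 mm advance a turn, at any angle: feel for one. Left free to fall, the cap drops after at most 2 rad anticlockwise (from above), where a stop ends turning back; 0.9 to 1.4 rad clockwise brings it home. Turned clockwise before the drop it meets a stop.
Mind the look-alikes: they are no part of the job. Of the things shaped like the filler_cap, the yellow one is meant.

How it is judged (in metres and radians):
On the way:
1. the cap has dropped into the thread start: centred on the neck and less than 5 mm above its seat (z of cap_seat in the frame of neck_rim below 0.005 m and horizontal distance between cap_seat and neck_rim below 0.004 m), for 0.05 s.
At the end, for the whole second after the job is handed in: The cap is screwed home on the neck: its inner top face within 1.2 mm above the rim, centred within 3 mm, upright within 3 degrees and at rest; oil pump, spray can and bottle within 3 cm of where they were (z of cap_seat in the frame of neck_rim below 0.0012 m and horizontal distance between cap_seat and neck_rim below 0.003 m and angle between filler_cap's own z axis and vertical below 0.05 rad and linear speed of filler_cap below 0.01 m/s); the robot touches nothing.
It fails at once if the oil pump, the spray can or the bottle was shifted more than 3 cm (distance of any of oil_pump, penetrant, sealer from where it was at the start of the episode above 0.03 m).
It fails at once if the cap was forced on the thread or its stops (over 130 N between cap and neck; good work stays under 30 N) (contact force between filler_cap and filler_neck above 130 N).
It also fails if it takes over 54 s, if anything falls off the work surface, if the arm or the gripper's body presses on something with over 40 N, if the wrist force passes 120 N, or if a joint passes its speed limit or range.

## Robot

A 7-joint arm with a two-finger parallel gripper is mounted at the origin on a cart in front of the work surface, level with it; the furniture and walls round the work are solid. World frame = base frame: x ahead of the robot, y to its left, z up, the work surface at z = 0. Lengths are in mm, angles in rad, forces in N, time in s.
With the tool pointing down it reaches from about 425 to 875 mm from the base axis. Payload 8.4 kg.
Tool frame: the origin (TCP) lies at the very end of the fingers, on their centre line; the grasp point (between the pads) lies 19 mm behind it; z points along the fingers, y is the line along which they close (so a half turn about z gives the same grasp; the last joint's range is limited). The gripper opens to 87 mm and grips with 3 to 60 N. Pads are 19 mm wide; open, the fingers measure 117 mm over their backs; the gripper's body (75 mm by 190 mm) begins 51 mm behind the grasp point.
Start: joints at [-0.099, 0.333, 0.04, 1.465, -0.013, 1.343, -0.059], TCP at [649.972, -0.012, 222.546] pointing down, gripper open.
Joint ranges: [-2.58, 2.58], [-0.38, 2.09], [-1.3, 1.39], [0.25, 2.4], [-1.5, 4.64], [0.08, 2.09], [-2.65, 2.65]. Speed limits (rad/s): [2.22, 2.22, 2.79, 2.79, 3.14, 3.14, 3.14].

## Interface

Orientations are given as a unit quaternion [x, y, z, w].
In Python, from bench import * gives the robot as it stands.
- The arm moves only by the shell command python3 -m inch 'ROWS'. ROWS is JSON, a list of rows, each an object with "slide": the shift along the tool's x, y, z in m, a list of three; "dr": the turn, a rotation vector about the tool's x, y, z in degrees, a list of three; "grip": the closure, from -1 (fully open) to 1 (shut). A call has 1 to 12 rows; each row is the pose to reach, as a shift and turn from the pose commanded when the call began, along the tool's axes at that moment; what a row does not reach only later rows make up. A row lasts 1/10 s, in which the tool goes at most 50 mm and 8.59 degrees, less where a joint would pass 70% of its speed; a pose out of reach is approached as far as the arm can. A call with a gripper value outside its range is refused whole. The fingers move at their own pace and stop on an object; the grip force is fixed at half the most. Time passes only in rows, so rows that repeat a pose let the fingers close. It gives the time, the measured TCP pose, the force, the opening and the grip force at its end, in the units of the state.
- get_obs(): the state, without advancing time (a new reading comes with each control period).
- capture(name): name is "scene" or "side" or "wrist"; returns a dict with "pixels" (384x512x3 uint8, blue, green, red), "range_z" (384x512 float32, mm along the optical axis (not along the pixel's ray), 0 where there is no reading), "fov_y" (degrees; the focal length in pixels is half the picture's height over the tangent of half this angle, whatever the lens; pixels are square), "cx", "cy" (the principal point, pixels), "eye" and "rotation" of the camera in the world; the wrist camera has in their place "T_tool_cam" (4x4, takes a point from camera to tool coordinates, whose origin is the TCP and whose axes are the flange's). Camera axes: x right, y down, z forward; pixel columns grow to the right and rows downward; lengths in mm; the calibration is good to about 2 mm. A picture is of the moment at which its call begins: read the wrist's pose just before it.
- hand_in(): hands the job in; it is judged then, once.
Trained networks look in a picture, given as the dict that the camera call returned (one of the last four; its "shot" number tells which), for a name from the list of things; names that differ only in an ending like _2 or _b are one class to them, and where a whole thing is asked for, a point or a joint stands for the part that bears it (a point fixed in the world has none). Each returns a list of dicts, best first, with "p" (0 to 1); they miss things now and then, are a little off and sometimes report something else, mostly with a low value. They report only what shows in the picture. A call takes as long as a camera call. They do not tell look-alikes from the thing itself.
- spot_in(picture, query): "centre" ([x, y, z] in mm, in the coordinates of the camera as it stood for that picture, good to about 4 mm: the middle of the surface that is visible of it).
- regions_of(picture, query): "pixels" (384x512 bool, what is visible of it).
The state is a dict: "time": time; "q": joint angles; "qvel": joint speeds; "effort": joint torques, N m; "tcp_pos": TCP position; "orientation": TCP orientation; "force": force on the tool from outside, world axes, zero at the start; "torque": the same for the moment, N m; "opening": finger opening in mm; "finger_force": force on a finger pad.
Only numpy, scipy, OpenCV 4.12 (cv2) and the standard library are available. Lean on these libraries where they do the work, as an engineer would, in place of code of your own. Each camera call takes 0.05 s, during which the arm holds its last target. There are 200 camera calls.

## Working session

There is one attempt and no reset: what is moved stays moved. The work goes in short steps, Python scripts to look and compute and a shell command to move; the robot and the scene stay as the last step left them, time stands still between calls to the robot, and variables do not carry over. Pictures are saved under pics/ and viewed, at most 10 in all, crops included, and the job is handed in when it is done.

```bash
mkdir -p pics; cat > h.py <<'E'
from bench import *
import numpy as np, cv2
from scipy.spatial.transform import Rotation as R
def cam(n):
    o=get_obs(); p=capture(n)
    if n=="wrist":
        T=np.eye(4);T[:3,:3]=R.from_quat(o["orientation"]).as_matrix();T[:3,3]=o["tcp_pos"]
        T=T@np.array(p["T_tool_cam"])
    else:
        T=np.eye(4);T[:3,:3]=np.array(p["rotation"]).reshape(3,3);T[:3,3]=p["eye"]
    return p,T
def cloud(p,T):
    z=p["range_z"];h,w=z.shape;f=h/2/np.tan(np.radians(p["fov_y"])/2)
    v,u=np.mgrid[:h,:w]
    P=np.stack([(u-p["cx"])*z/f,(v-p["cy"])*z/f,z],-1)
    return P@T[:3,:3].T+T[:3,3]
E
python3 - <<'E'
from h import *
o=get_obs();print({k:np.round(v,3).tolist() for k,v in o.items()})
ims=[]
for n in("scene","wrist"):
    p,T=cam(n);cv2.imwrite(f"pics/{n}0.png",p["pixels"]);print(n,T.round(2).tolist(),p["fov_y"])
    C=cloud(p,T)
    for q in("filler_cap","filler_neck","oil_pump","penetrant","sealer"):
        for d in spot_in(p,q)[:4]:
            print(q,round(d["p"],2),(T[:3,:3]@d["centre"]+T[:3,3]).round(0))
    # yellow clusters
    hsv=cv2.cvtColor(p["pixels"],cv2.COLOR_BGR2HSV)
    m=cv2.inRange(hsv,(20,120,80),(35,255,255))
    k,l,s,c=cv2.connectedComponentsWithStats(m)
    for i in range(1,k):
        if s[i,4]>60:
            Q=C[(l==i)&(p["range_z"]>0)];print("yel",s[i],np.median(Q,0).round(0),Q.min(0).round(0),Q.max(0).round(0))
    ims.append(p["pixels"])
cv2.imwrite("pics/both.png",cv2.resize(np.vstack(ims),(400,600)))
E
```

```text
{'time': 0.0, 'q': [-0.099, 0.334, 0.04, 1.466, -0.013, 1.343, -0.058], 'qvel': [-0.002, -0.002, -0.001, -0.001, -0.0, 0.0, -0.001], 'effort': [0.001, -65.635, 1.336, -40.38, -0.06, 0.045, 0.0], 'tcp_pos': [649.507, -0.053, 221.653], 'orientation': [0.707, 0.707, -0.001, -0.001], 'force': [0.461, 0.25, -1.147], 'torque': [-0.018, -0.052, -0.029], 'finger_force': 0.0, 'opening': 86.747}Traceback (most recent call last):
  File "<stdin>", line 5, in <module>
  File "h.py", line 10, in cam
    T=np.eye(4);T[:3,:3]=np.array(p["rotation"]).reshape(3,3);T[:3,3]=p["eye"]
                         ~~~~~~~~~~~~~~~~~~~~~~~~~~~~~~~^^^^^
ValueError: cannot reshape array of size 4 into shape (3,3)
```

```bash
sed -i 's/np.array(p\["rotation"\]).reshape(3,3)/R.from_quat(p["rotation"]).as_matrix()/' h.py
cat > look.py <<'E'
from h import *
def look(n,tag):
    p,T=cam(n);cv2.imwrite(f"pics/{n}{tag}.png",p["pixels"])
    C=cloud(p,T);print(n,T[:3,3].round(0),p["fov_y"])
    for q in("filler_cap","filler_neck","oil_pump","penetrant","sealer"):
        for d in spot_in(p,q)[:4]:
            print(q,round(d["p"],2),(T[:3,:3]@d["centre"]+T[:3,3]).round(0))
    hsv=cv2.cvtColor(p["pixels"],cv2.COLOR_BGR2HSV)
    m=cv2.inRange(hsv,(20,120,80),(35,255,255))
    k,l,s,c=cv2.connectedComponentsWithStats(m)
    for i in range(1,k):
        if s[i,4]>60:
            Q=C[(l==i)&(p["range_z"]>0)]
            if len(Q):print("yel",s[i],np.median(Q,0).round(0),Q.min(0).round(0),Q.max(0).round(0))
    return p,T,C
E
python3 - <<'E'
from look import *
look("scene",0);look("wrist",0)
E
```

```text
scene [146. 541. 671.] 54.31472042547409
filler_cap 0.77 [ 445. -228.   26.]
filler_cap 0.64 [ 450. -112.   26.]
filler_neck 0.57 [563.  72.  93.]
oil_pump 0.95 [ 685. -283.   61.]
penetrant 0.64 [ 687. -138.   80.]
sealer 0.74 [776. 179.  38.]
yel [331 192  25  23 424] [ 445. -229.   24.] [ 416. -295.   -0.] [ 497. -207.   46.]
wrist [651.  75. 384.] 69.68490959705468
filler_cap 0.96 [ 582. -183.   22.]
filler_cap 0.67 [ 471. -100.   21.]
filler_neck 0.72 [564.  73.  97.]
sealer 0.88 [793. 153.  41.]
yel [286 275  29  24 315] [ 705. -131.   83.] [ 691. -141.   62.] [ 724. -129.  101.]
yel [272 281   9  20  83] [ 680. -139.   82.] [ 657. -147.   63.] [683.  25. 319.]
```

View pics/scene0.png

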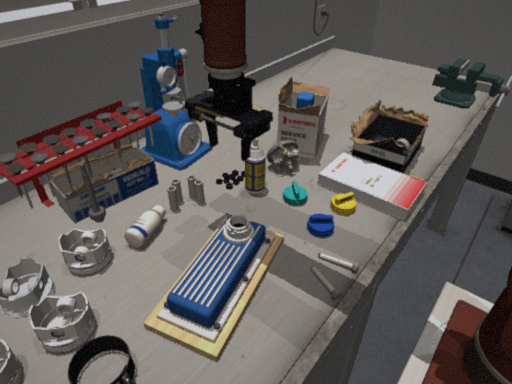

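View pics/wrist0.png

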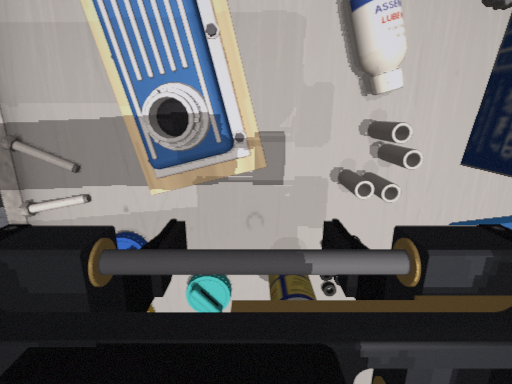

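The yellow cap is at (343,203) in the scene picture, about (445,-228) in world coordinates. Teal and blue look-alikes sit at (295,193) and (320,225). The neck is at (237,228) in the scene picture and (174,117) in the wrist picture, about (563,72). I'll move the wrist camera over the yellow cap.

```bash
python3 -m inch '[{"slide":[-0.03,-0.02,0],"dr":[0,0,0],"grip":-1},{"slide":[-0.06,-0.04,0],"dr":[0,0,0],"grip":-1},{"slide":[-0.09,-0.06,0],"dr":[0,0,0],"grip":-1},{"slide":[-0.12,-0.08,0],"dr":[0,0,0],"grip":-1},{"slide":[-0.15,-0.1,0],"dr":[0,0,0],"grip":-1},{"slide":[-0.18,-0.12,0],"dr":[0,0,0],"grip":-1},{"slide":[-0.21,-0.14,0],"dr":[0,0,0],"grip":-1},{"slide":[-0.24,-0.16,0],"dr":[0,0,0],"grip":-1},{"slide":[-0.27,-0.18,0],"dr":[0,0,0],"grip":-1},{"slide":[-0.29,-0.2,0],"dr":[0,0,0],"grip":-1},{"slide":[-0.29,-0.2,0],"dr":[0,0,0],"grip":-1},{"slide":[-0.29,-0.2,0],"dr":[0,0,0],"grip":-1}]'
python3 - <<'E'
from look import *
p,T,C=look("wrist",1)
hsv=cv2.cvtColor(p["pixels"],cv2.COLOR_BGR2HSV)
m=cv2.inRange(hsv,(20,100,60),(35,255,255))>0
near=np.hypot(C[...,0]-445,C[...,1]+228)<50
top=near&(abs(C[...,2]-43)<5)
Q=C[top];c=Q.mean(0);r=cv2.minAreaRect(Q[:,:2].astype(np.float32))
print("wing",len(Q),c,r)
w,V=np.linalg.eigh(np.cov(Q[:,:2].T));print("ang",np.degrees(np.arctan2(V[1,1],V[0,1])),np.sqrt(w*12))
S=C[near&(abs(C[...,2]-24.5)<4)&m];print("disc",cv2.minEnclosingCircle(S[:,:2].astype(np.float32)),np.median(S[:,2]))
E
```

```text
time: 1.85
tcp_pos: [449.9, -290.2, 222.8]
orientation: [0.708, 0.707, 0.0, 0.0]
force: [1.2, 0.9, -0.4]
opening: 87.2
finger_force: 0.0
wrist [ 450. -216.  384.] 69.68490959705468
filler_cap 0.67 [ 460. -129.   22.]
filler_cap 0.65 [ 573. -190.   23.]
filler_cap 0.6 [ 455. -237.   22.]
oil_pump 0.9 [ 670. -299.   59.]
penetrant 0.75 [ 676. -166.   72.]
yel [ 231  109   52   53 2154] [ 453. -242.   24.] [ 419. -276.   -2.] [ 487. -210.   45.]
wing 454 [ 454.67147698 -241.66754958   42.15194689] ((454.5335388183594, -242.37705993652344), (57.13274383544922, 11.940595626831055), 66.79034423828125)
ang 66.71538530352429 [11.7668808  55.88443282]
disc ((454.6413269042969, -242.67196655273438), 33.8233757019043) 23.309454279363194
```

View pics/wrist1.png

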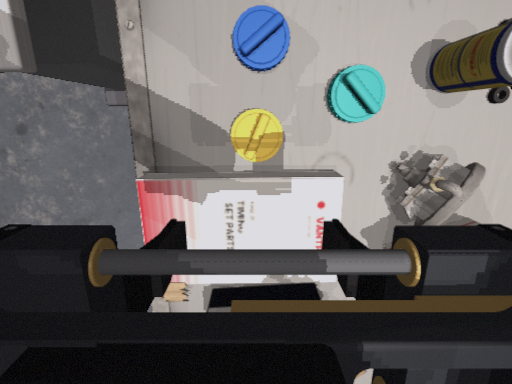

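The yellow cap is at (256,136), upright, with its wing at about 67° and its centre near (454.6,-242). The white box lies below it from row 172. I'll turn 23° so the fingers cross the wing, go lower, and measure again in the grasp orientation.

```bash
python3 -m inch '[{"slide":[0,-0.01,0.02],"dr":[0,0,8],"grip":0},{"slide":[0,-0.02,0.04],"dr":[0,0,16],"grip":0},{"slide":[0,-0.02,0.06],"dr":[0,0,23.3],"grip":0},{"slide":[0,-0.02,0.06],"dr":[0,0,23.3],"grip":0},{"slide":[0,-0.02,0.06],"dr":[0,0,23.3],"grip":0}]'
cat > meas.py <<'E'
from look import *
def cap(xy,zt):
    o=get_obs();p,T=cam("wrist");C=cloud(p,T)
    near=np.hypot(C[...,0]-xy[0],C[...,1]-xy[1])<50
    Q=C[near&(abs(C[...,2]-zt)<5)];r=cv2.minAreaRect(Q[:,:2].astype(np.float32));print(len(Q),r,Q[:,2].mean())
    w,V=np.linalg.eigh(np.cov(Q[:,:2].T));print("ang",np.degrees(np.arctan2(V[1,1],V[0,1])))
    S=C[near&(abs(C[...,2]-zt+19)<4)];print("disc",cv2.minEnclosingCircle(S[:,:2].astype(np.float32)),S[:,2].mean())
    Rt=R.from_quat(o["orientation"]).as_matrix();d=np.append(r[0],zt)-o["tcp_pos"]
    print("tool shift",Rt.T@d,"tool x",Rt[:,0],"q",np.round(o["q"],2));return p,T,C
E
python3 -c "
from meas import *
cap((454.6,-242),43)"
```

```text
time: 2.65
tcp_pos: [430.3, -289.7, 162.9]
orientation: [0.834, 0.552, -0.0, -0.0]
force: [-0.2, 0.2, 0.5]
opening: 55.1
finger_force: 0.0
659 ((454.8536376953125, -242.6649627685547), (56.93104553222656, 11.207764625549316), 66.79360961914062) 42.231292794229404
ang 66.37949291418072
disc ((454.32208251953125, -242.83535766601562), 33.85643005371094) 23.270892706282666
tool shift [ 52.87542885   4.1798134  119.94456018] tool x [ 3.91409085e-01  9.20216783e-01 -1.72220379e-05] q [ 0.26  0.11  0.27  1.87 -0.03  1.17  0.13]
```

```bash
python3 -m inch '[{"slide":[0.03,0.004,0.02],"dr":[0,0,0],"grip":0.1},{"slide":[0.0528,0.004,0.06],"dr":[0,0,0],"grip":0.1},{"slide":[0.0528,0.004,0.09],"dr":[0,0,0],"grip":0.1},{"slide":[0.0528,0.004,0.115],"dr":[0,0,0],"grip":0.1},{"slide":[0.0528,0.004,0.13],"dr":[0,0,0],"grip":0.1},{"slide":[0.0528,0.004,0.134],"dr":[0,0,0],"grip":0.1},{"slide":[0.0528,0.004,0.134],"dr":[0,0,0],"grip":1},{"slide":[0.0528,0.004,0.134],"dr":[0,0,0],"grip":1},{"slide":[0.0528,0.004,0.134],"dr":[0,0,0],"grip":1},{"slide":[0.0528,0.004,0.134],"dr":[0,0,0],"grip":1},{"slide":[0.0528,0.004,0.134],"dr":[0,0,0],"grip":1}]'
```

```text
time: 3.8
tcp_pos: [454.8, -243.2, 29.2]
orientation: [0.835, 0.55, 0.0, 0.0]
force: [-2.2, 1.4, 5.6]
opening: 11.3
finger_force: 30.0
```

```bash
python3 -m inch '[{"slide":[0,0,-0.03],"dr":[0,0,0],"grip":1},{"slide":[0,0,-0.07],"dr":[0,0,0],"grip":1},{"slide":[0.02,0,-0.11],"dr":[0,0,0],"grip":1},{"slide":[0.06,-0.005,-0.14],"dr":[0,0,0],"grip":1},{"slide":[0.1,-0.01,-0.16],"dr":[0,0,0],"grip":1},{"slide":[0.14,-0.014,-0.16],"dr":[0,0,0],"grip":1},{"slide":[0.18,-0.018,-0.16],"dr":[0,0,0],"grip":1},{"slide":[0.21,-0.021,-0.16],"dr":[0,0,0],"grip":1},{"slide":[0.235,-0.023,-0.16],"dr":[0,0,0],"grip":1},{"slide":[0.25,-0.023,-0.16],"dr":[0,0,0],"grip":1},{"slide":[0.25,-0.023,-0.16],"dr":[0,0,0],"grip":1},{"slide":[0.25,-0.023,-0.16],"dr":[0,0,0],"grip":1}]'
python3 - <<'E'
from look import *
for k in range(2):
    o=get_obs();p,T=cam("wrist");C=cloud(p,T)
    near=(np.hypot(C[...,0]-563,C[...,1]-72)<50)
    S=C[near&(C[...,2]>99)&(C[...,2]<109)][:,:2].astype(np.float32)
    print(len(S),cv2.minEnclosingCircle(S),cv2.fitEllipse(cv2.convexHull(S)),np.median(C[near&(C[...,2]>99)][:,2]))
    A=np.c_[2*S,np.ones(len(S))];b=(S**2).sum(1);s=np.linalg.lstsq(A,b,rcond=None)[0];print(s[:2],np.sqrt(s[2]+s[:2]@s[:2]))
Rt=R.from_quat(o["orientation"]).as_matrix();print(o["tcp_pos"],Rt.round(3).tolist(),o["opening"],o["finger_force"],o["force"])
cv2.imwrite("pics/neck.png",p["pixels"])
E
```

```text
time: 5.0
tcp_pos: [532.0, -5.5, 188.3]
orientation: [0.836, 0.549, -0.001, 0.0]
force: [0.5, -0.1, -3.0]
opening: 11.7
finger_force: 30.0
991 ((566.6484375, 70.97669982910156), 28.88497543334961) ((566.7506713867188, 71.00901794433594), (50.95738220214844, 51.682010650634766), 79.11582946777344) 274.1138450772643
[566.59835985  70.92491914] 22.281690732074242
991 ((566.65185546875, 71.10513305664062), 28.748064041137695) ((566.2622680664062, 70.91630554199219), (52.00767517089844, 52.314476013183594), 158.07168579101562) 274.2367771622786
[566.63720855  70.99160853] 22.25794256938077
[531.94726359  -6.03653632 188.34100501] [[0.397, 0.918, -0.001], [0.918, -0.397, -0.001], [-0.001, -0.0, -1.0]] 11.8117201875355 29.99941974878311 [ 0.07863631 -1.0499508  -2.39205383]
```

View pics/neck.png

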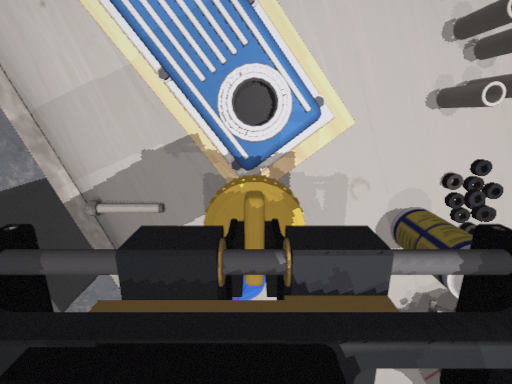

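Neck ring centre is at (255,102), about (566.6,71.0), and the cap hangs straight in the jaws. I'll move above the neck and lower close to contact.

```bash
python3 -m inch '[{"slide":[0.03,0.0016,0],"dr":[0,0,0],"grip":1},{"slide":[0.06,0.0016,0],"dr":[0,0,0],"grip":1},{"slide":[0.08,0.0016,0],"dr":[0,0,0],"grip":1},{"slide":[0.084,0.0016,0.01],"dr":[0,0,0],"grip":1},{"slide":[0.084,0.0016,0.03],"dr":[0,0,0],"grip":1},{"slide":[0.084,0.0016,0.045],"dr":[0,0,0],"grip":1},{"slide":[0.084,0.0016,0.052],"dr":[0,0,0],"grip":1},{"slide":[0.084,0.0016,0.052],"dr":[0,0,0],"grip":1},{"slide":[0.084,0.0016,0.052],"dr":[0,0,0],"grip":1}]'
```

```text
time: 6.0
tcp_pos: [567.2, 71.6, 137.0]
orientation: [0.836, 0.549, 0.0, 0.0]
force: [0.1, -0.2, -2.2]
opening: 11.6
finger_force: 30.0
```

```bash
python3 -m inch '[{"slide":[-0.001,0,0.002],"dr":[0,0,0],"grip":1},{"slide":[-0.001,0,0.005],"dr":[0,0,0],"grip":1},{"slide":[-0.001,0,0.007],"dr":[0,0,0],"grip":1},{"slide":[-0.001,0,0.009],"dr":[0,0,0],"grip":1},{"slide":[-0.001,0,0.01],"dr":[0,0,0],"grip":1},{"slide":[-0.001,0,0.011],"dr":[0,0,0],"grip":1}]'; python3 -m inch '[{"slide":[0,0,0.0008],"dr":[0,0,0],"grip":1},{"slide":[0,0,0.0015],"dr":[0,0,0],"grip":1},{"slide":[0,0,0.0015],"dr":[0,0,0],"grip":1}]'
```

```text
time: 6.6
tcp_pos: [566.6, 71.3, 125.5]
orientation: [0.835, 0.55, -0.0, -0.0]
force: [0.6, 0.3, -2.4]
opening: 12.0
finger_force: 30.0
time: 6.9
tcp_pos: [566.6, 71.2, 124.1]
orientation: [0.835, 0.55, 0.0, 0.0]
force: [0.1, 0.1, -2.0]
opening: 11.8
finger_force: 30.0
```

```bash
python3 -m inch '[{"slide":[0,0,0.0005],"dr":[0,0,0],"grip":1},{"slide":[0,0,0.001],"dr":[0,0,0],"grip":1},{"slide":[0,0,0.001],"dr":[0,0,0],"grip":1}]'; python3 -m inch '[{"slide":[0,0,0],"dr":[0,0,0],"grip":0.62},{"slide":[0,0,0],"dr":[0,0,0],"grip":0.62},{"slide":[0,0,0],"dr":[0,0,0],"grip":0.62}]'
```

```text
time: 7.2
tcp_pos: [566.8, 71.3, 123.8]
orientation: [0.835, 0.55, 0.0, 0.0]
force: [-2.1, -0.7, 4.5]
opening: 11.5
finger_force: 30.0
time: 7.5
tcp_pos: [566.7, 71.2, 123.0]
orientation: [0.835, 0.55, 0.0, 0.0]
force: [-0.0, -0.3, 0.1]
opening: 16.2
finger_force: 0.0
```

Contact with the neck came at the expected height, and the cap is resting on it. I'll turn anticlockwise with the jaws loose.

```bash
python3 -m inch '[{"slide":[0,0,0],"dr":[0,0,-5],"grip":0.64},{"slide":[0,0,0],"dr":[0,0,-10],"grip":0.64},{"slide":[0,0,0],"dr":[0,0,-15],"grip":0.64},{"slide":[0,0,0],"dr":[0,0,-20],"grip":0.64},{"slide":[0,0,0],"dr":[0,0,-25],"grip":0.64},{"slide":[0,0,0],"dr":[0,0,-30],"grip":0.64},{"slide":[0,0,0],"dr":[0,0,-35],"grip":0.64},{"slide":[0,0,0],"dr":[0,0,-40],"grip":0.64},{"slide":[0,0,0],"dr":[0,0,-45],"grip":0.64},{"slide":[0,0,0],"dr":[0,0,-50],"grip":0.64}]'
python3 - <<'E'
from look import *
o=get_obs();print(o["torque"],o["q"][-1])
p,T=cam("wrist");cv2.imwrite("pics/t1.png",p["pixels"]);C=cloud(p,T)
n=(np.hypot(C[...,0]-567,C[...,1]-71)<34)&(C[...,2]<150)&(C[...,2]>90);print("wrist z",np.histogram(C[n][:,2],np.arange(90,150,4)))
for nm in("scene","side"):
    p,T=cam(nm);C=cloud(p,T);cv2.imwrite(f"pics/{nm}t1.png",p["pixels"])
    m=cv2.inRange(cv2.cvtColor(p["pixels"],cv2.COLOR_BGR2HSV),(20,100,50),(35,255,255))>0
    Q=C[m&(np.hypot(C[...,0]-567,C[...,1]-71)<38)&(C[...,2]>70)];print(nm,len(Q),np.percentile(Q,[2,50,98],axis=0).round(1) if len(Q) else 0)
E
```

```text
time: 8.5
tcp_pos: [567.0, 71.2, 123.4]
orientation: [0.523, 0.852, 0.0, 0.0]
force: [-0.5, -0.0, 3.8]
opening: 15.7
finger_force: 3.1
[ 0.0427693  -0.04009856 -0.07677921] 0.23306669065374538
wrist z (array([   0,    6,   48,   54,   63,   92,  963, 1814,  111,  148,  137,
        920,  523,  100]), array([ 90,  94,  98, 102, 106, 110, 114, 118, 122, 126, 130, 134, 138,
       142, 146]))
scene 596 [[532.1  44.7 101.3]
 [554.6  86.4 119.5]
 [594.5 104.  224. ]]
side 327 [[532.3  36.3  97.4]
 [555.1  48.5 117.2]
 [591.   92.3 140. ]]
```

```bash
cat > chk.py <<'E'
from look import *
o=get_obs();print(np.round(o["torque"],2),np.round(o["q"],2))
p,T=cam("wrist");cv2.imwrite("pics/last.png",p["pixels"]);C=cloud(p,T);m=cv2.inRange(cv2.cvtColor(p["pixels"],cv2.COLOR_BGR2HSV),(15,80,30),(35,255,255))>0
n=m&(np.hypot(C[...,0]-567,C[...,1]-71)<34)
for a,b in((105,125),(125,145)):
    Q=C[n&(C[...,2]>a)&(C[...,2]<b)];print("yellow z",len(Q),np.median(Q,0))
S=C[n&(C[...,2]>105)&(C[...,2]<124)]
print("plane",np.linalg.lstsq(np.c_[S[:,:2]-S[:,:2].mean(0),np.ones(len(S))],S[:,2],rcond=None)[0])
E
python3 chk.py
python3 -m inch '[{"slide":[0,0,0],"dr":[0,0,-5],"grip":0.64},{"slide":[0,0,0],"dr":[0,0,-10],"grip":0.64},{"slide":[0,0,0],"dr":[0,0,-15],"grip":0.64},{"slide":[0,0,0],"dr":[0,0,-20],"grip":0.64}]'; python3 chk.py
python3 -m inch '[{"slide":[0,0,0],"dr":[0,0,-5],"grip":0.64},{"slide":[0,0,0],"dr":[0,0,-10],"grip":0.64},{"slide":[0,0,0],"dr":[0,0,-15],"grip":0.64},{"slide":[0,0,0],"dr":[0,0,-20],"grip":0.64}]'; python3 chk.py
```

```text
[ 0.09 -0.17 -0.04] [-0.08  0.26 -0.15  1.78  0.04  1.11  0.23]
yellow z 3020 [553.86832958  88.31269727 118.49606515]
yellow z 1428 [563.77715397  83.03694497 137.56582886]
plane [ 5.05444754e-02 -7.46062282e-02  1.18059576e+02]
time: 9.1
tcp_pos: [566.9, 71.3, 123.4]
orientation: [0.368, 0.93, 0.0, 0.0]
force: [-0.6, 0.1, 3.7]
opening: 15.5
finger_force: 4.1
[ 0.04 -0.09 -0.12] [-0.04  0.26 -0.19  1.77  0.05  1.11  0.57]
yellow z 3081 [549.30563283  84.14690178 118.70177617]
yellow z 1436 [560.13357792  81.20647426 137.77793496]
plane [ 8.02922238e-02 -6.67435825e-02  1.18197449e+02]
time: 9.55
tcp_pos: [566.1, 70.7, 122.8]
orientation: [0.203, 0.979, -0.0, -0.001]
force: [-1.4, -0.3, 1.8]
opening: 15.8
finger_force: 32.2
[-0.17  0.29 -0.9 ] [-0.    0.26 -0.23  1.77  0.07  1.12  0.91]
yellow z 3059 [549.7831389   74.52367697 112.44097787]
yellow z 1244 [557.05956708  78.80386422 131.31344621]
plane [ 2.85010290e-02 -1.21403859e-02  1.12717800e+02]
```

The cap dropped 6 mm into the thread start. Its top is now at 112.4 and the backward stop can be felt. Now I'll turn clockwise, following it down.

```bash

python3 -m inch '[{"slide":[0,0,0.001],"dr":[0,0,6],"grip":0.64},{"slide":[0,0,0.003],"dr":[0,0,12],"grip":0.64},{"slide":[0,0,0.005],"dr":[0,0,18],"grip":0.64},{"slide":[0,0,0.005],"dr":[0,0,24],"grip":0.64},{"slide":[0,0,0.005],"dr":[0,0,30],"grip":0.64},{"slide":[0,0,0.005],"dr":[0,0,35],"grip":0.64},{"slide":[0,0,0.005],"dr":[0,0,40],"grip":0.64},{"slide":[0,0,0.005],"dr":[0,0,45],"grip":0.64},{"slide":[0,0,0.005],"dr":[0,0,50],"grip":0.64}]'; python3 chk.py
python3 -m inch '[{"slide":[0,0,0],"dr":[0,0,4],"grip":0.64},{"slide":[0,0,0],"dr":[0,0,8],"grip":0.64},{"slide":[0,0,0],"dr":[0,0,12],"grip":0.64},{"slide":[0,0,0],"dr":[0,0,16],"grip":0.64}]'; python3 chk.py
```

```text
time: 10.5
tcp_pos: [566.2, 71.3, 117.5]
orientation: [0.6, 0.8, -0.0, -0.0]
force: [-0.5, 0.1, -1.9]
opening: 15.8
finger_force: 0.8
[ 0.01 -0.01 -0.01] [-0.1   0.26 -0.12  1.78  0.03  1.1   0.05]
yellow z 2944 [565.31132814  88.35518722 111.13537563]
yellow z 1293 [561.69523821  82.74158786 130.06320825]
plane [ 1.45409743e-02 -3.56046307e-02  1.11587956e+02]
time: 10.95
tcp_pos: [566.3, 71.3, 117.6]
orientation: [0.704, 0.71, -0.0, -0.0]
force: [-0.6, -0.7, -1.3]
opening: 15.4
finger_force: 0.8
[-0.04 -0.03  0.06] [-0.13  0.26 -0.09  1.79  0.02  1.1  -0.22]
yellow z 2988 [571.79353411  87.61211789 110.16250993]
yellow z 1261 [565.13482024  83.11560798 129.04890235]
plane [ 4.61822735e-03 -4.23582614e-02  1.10683074e+02]
```

```bash

python3 -m inch '[{"slide":[0,0,0],"dr":[0,0,4],"grip":0.64},{"slide":[0,0,0],"dr":[0,0,8],"grip":0.64},{"slide":[0,0,0],"dr":[0,0,12],"grip":0.64}]'; python3 chk.py
python3 -m inch '[{"slide":[0,0,0],"dr":[0,0,3],"grip":0.64},{"slide":[0,0,0],"dr":[0,0,5],"grip":0.64}]'; python3 chk.py
```

```text
time: 11.3
tcp_pos: [566.3, 71.2, 117.7]
orientation: [0.774, 0.633, -0.0, -0.0]
force: [-0.4, -0.3, -1.0]
opening: 15.4
finger_force: 0.8
[-0.08 -0.    0.02] [-0.15  0.26 -0.06  1.79  0.02  1.1  -0.42]
yellow z 3039 [574.53587832  87.11623291 109.44533708]
yellow z 1218 [567.53830787  83.11317826 128.33958932]
plane [-3.31651004e-03 -4.24394484e-02  1.09964452e+02]
time: 11.55
tcp_pos: [566.4, 71.2, 117.8]
orientation: [0.8, 0.6, -0.0, -0.0]
force: [-0.4, 0.3, -1.2]
opening: 15.8
finger_force: 0.8
[-0.02  0.09  0.01] [-0.16  0.26 -0.05  1.79  0.01  1.1  -0.5 ]
yellow z 3052 [575.65695334  87.05615218 109.12668609]
yellow z 1195 [568.44277153  83.00278541 128.06923815]
plane [-6.62850920e-03 -3.62669173e-02  1.09718239e+02]
```

```bash
for i in 1; do :; done
python3 -m inch '[{"slide":[0,0,0],"dr":[0,0,3],"grip":0.64},{"slide":[0,0,0],"dr":[0,0,6],"grip":0.64}]'; python3 chk.py
python3 -m inch '[{"slide":[0,0,0],"dr":[0,0,3],"grip":0.64},{"slide":[0,0,0],"dr":[0,0,5],"grip":0.64}]'; python3 chk.py
```

```text
time: 11.8
tcp_pos: [566.3, 71.1, 117.8]
orientation: [0.831, 0.557, -0.0, -0.0]
force: [-1.2, -0.9, -1.5]
opening: 15.6
finger_force: 0.9
[-0.04  0.12  0.01] [-0.17  0.26 -0.04  1.79  0.01  1.1  -0.6 ]
yellow z 3065 [577.79810234  86.8756695  109.02276839]
yellow z 1198 [569.72104008  82.73460133 127.94923754]
plane [-1.47475295e-02 -3.03886242e-02  1.09622198e+02]
time: 12.05
tcp_pos: [566.4, 71.1, 117.8]
orientation: [0.854, 0.521, -0.0, -0.0]
force: [0.0, -0.7, -1.7]
opening: 15.9
finger_force: 1.0
[-0.12  0.07 -0.  ] [-0.18  0.25 -0.03  1.79  0.01  1.1  -0.68]
yellow z 3082 [579.19424684  86.72256908 109.01907229]
yellow z 1190 [570.75695391  82.59828764 127.9235411 ]
plane [-1.95584566e-02 -3.43636651e-02  1.09615434e+02]
```

```bash

python3 -m inch '[{"slide":[0,0,0],"dr":[0,0,3],"grip":0.64},{"slide":[0,0,0],"dr":[0,0,6],"grip":0.64}]'; python3 chk.py
python3 -m inch '[{"slide":[0,0,0],"dr":[0,0,3],"grip":0.64},{"slide":[0,0,0],"dr":[0,0,6],"grip":0.64}]'; python3 chk.py
```

```text
time: 12.3
tcp_pos: [566.3, 71.1, 117.8]
orientation: [0.88, 0.475, -0.0, -0.0]
force: [-0.9, -0.4, -0.5]
opening: 15.8
finger_force: 1.0
[-0.14  0.18  0.04] [-0.19  0.25 -0.01  1.79  0.    1.1  -0.79]
yellow z 3086 [581.0367568   85.90176726 108.97960653]
yellow z 1188 [571.86953006  82.22255316 127.93223114]
plane [-2.27131394e-02 -3.33578154e-02  1.09572565e+02]
time: 12.55
tcp_pos: [566.3, 71.1, 117.9]
orientation: [0.903, 0.429, -0.0, -0.0]
force: [-0.5, -0.7, -1.5]
opening: 15.7
finger_force: 1.3
[-0.07  0.17  0.08] [-0.2   0.25 -0.    1.79  0.    1.1  -0.89]
yellow z 3077 [582.38095816  84.76332739 108.95530606]
yellow z 1193 [572.98041627  81.6834676  127.88938303]
plane [-2.48913316e-02 -2.79813115e-02  1.09598714e+02]
```

View pics/last.png

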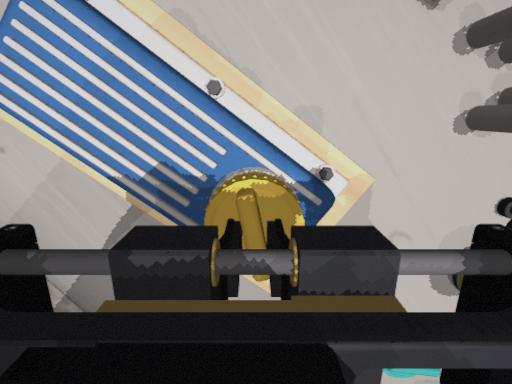

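The cap is at home height, and the wing at (248,235) lies about 8° askew in the loose jaws. I'll turn a little further to feel the seat.

```bash

python3 -m inch '[{"slide":[0,0,0],"dr":[0,0,3],"grip":0.64},{"slide":[0,0,0],"dr":[0,0,6],"grip":0.64}]'; python3 chk.py
python3 -m inch '[{"slide":[0,0,0],"dr":[0,0,3],"grip":0.64},{"slide":[0,0,0],"dr":[0,0,5],"grip":0.64}]'; python3 chk.py
```

```text
time: 12.8
tcp_pos: [566.0, 70.9, 117.8]
orientation: [0.925, 0.381, -0.001, 0.0]
force: [-2.6, -2.5, 0.7]
opening: 15.3
finger_force: 5.9
[-0.44  0.77  0.15] [-0.21  0.25  0.01  1.79 -0.    1.1  -0.99]
yellow z 3142 [583.12027354  83.5922051  108.94856943]
yellow z 1193 [573.51101534  80.96615235 127.92100292]
plane [-2.83412523e-02 -2.65690698e-02  1.09533971e+02]
time: 13.05
tcp_pos: [565.9, 70.8, 117.8]
orientation: [0.94, 0.341, -0.001, 0.0]
force: [-2.8, -2.6, 0.4]
opening: 15.7
finger_force: 16.4
[-0.48  0.7   0.46] [-0.22  0.25  0.02  1.79 -0.01  1.1  -1.07]
yellow z 3181 [583.70737331  81.34470855 108.891555  ]
yellow z 1178 [573.89595569  80.52115716 127.89950929]
plane [-2.70275777e-02 -1.90010818e-02  1.09518520e+02]
```

The torque has risen and the height is constant, so the cap is seated. I'll turn back slightly for clearance, open, and lift off.

```bash

python3 -m inch '[{"slide":[0,0,0],"dr":[0,0,-5],"grip":0.64},{"slide":[0,0,0],"dr":[0,0,-8],"grip":0.3},{"slide":[0,0,0],"dr":[0,0,-8],"grip":0.0},{"slide":[0,0,0],"dr":[0,0,-8],"grip":0.0},{"slide":[0,0,-0.02],"dr":[0,0,-8],"grip":0.0},{"slide":[0,0,-0.05],"dr":[0,0,-8],"grip":0.0},{"slide":[-0.02,0,-0.09],"dr":[0,0,-8],"grip":0.0},{"slide":[-0.06,0,-0.09],"dr":[0,0,-8],"grip":0},{"slide":[-0.08,0,-0.09],"dr":[0,0,-8],"grip":0},{"slide":[-0.08,0,-0.09],"dr":[0,0,-8],"grip":0}]'
python3 - <<'E'
from meas import *
p,T,C=cap((566.6,71),129)
cv2.imwrite("pics/end.png",p["pixels"])
n=np.hypot(C[...,0]-566.6,C[...,1]-71)<30
S=C[n&(abs(C[...,2]-109)<3)];print("plane",np.linalg.lstsq(np.c_[S[:,:2]-S[:,:2].mean(0),np.ones(len(S))],S[:,2],rcond=None)[0],get_obs()["force"])
E
```

```text
time: 14.1
tcp_pos: [503.9, 18.0, 208.8]
orientation: [0.915, 0.403, 0.0, 0.0]
force: [0.2, 1.1, -1.5]
opening: 43.6
finger_force: 0.0
986 ((567.4093627929688, 71.34259033203125), (57.885101318359375, 12.057394981384277), 55.04414749145508) 127.65863017969787
ang 55.13920970472478
disc ((567.3970947265625, 71.25556182861328), 33.891380310058594) 108.73939430493492
tool shift [82.21659363 10.77211226 79.87345975] tool x [6.75225876e-01 7.37610820e-01 5.43320420e-04] q [-0.16  0.05  0.04  1.83 -0.    1.26 -0.86]
plane [5.82750472e-03 1.13537296e-03 1.09078120e+02] [ 0.7181512   0.3935964  -0.28691554]
```

View pics/end.png

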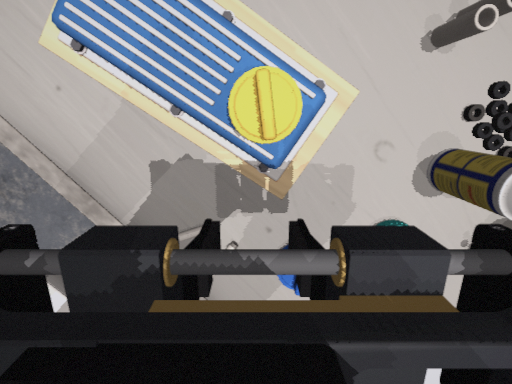

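The cap sits level at (265,104), and its top is 85.4 mm above its bench height, where 85.5 means home. The jaws are clear, so I'm handing in.

```bash
python3 -c "
from bench import *
print(hand_in())"
```

```text
the job is handed in; nothing more can be done
None
```

The yellow filler cap is screwed home on the neck, level, centred and released; the bystanders were not touched, and the job was handed in at about 14 s, though the judge returned no verdict.

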